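Hang the lift-off door back on the ink cabinet

TASK

The lift-off door of the small ink cabinet was taken off for cleaning and stands in the wooden stand. Hang it back: hold it swung open, with its knob on the outside, and lower it until both hinge knuckles are fully down on their pins, keeping hold of it until it is all the way down. Then let go, swing the door shut against its buffers and leave it closed, without disturbing the other things on the table.

Things in the scene. Friction and masses are not known exactly. Their poses are not given: they have to be found in the camera images.
- cabinet: Small grey steel ink cabinet, fixed on the table, 85 deep (x) x 180 wide (y) x 160 mm high (z), open at the front, an ink tin inside. Origin: centre of its underside, on the table. Its front face, towards the robot, lies at x = -42.5 mm; y points to the left as seen by someone facing it. A steel hinge strip with two upright pins, one above the other, is on the left of its front.
- hinge_nominal (a point): Nominal foot of the lower pin: cabinet x -60.5, y +71, z 32 mm. The real pin axis is up to 7 mm off along cabinet y (strip in slots; not reported: see or feel it), exact in x. Pins stand on lugs (20 mm across) with tops at z 32 and 122 mm; each is 8 mm thick for 16 mm, then tapers to a 5 mm flat nose 22 mm above its lug. Site axes as the cabinet's.
- lower_buffer (a point): Tip of the lower of two rubber buffers on the right of the cabinet's front (x = -55, y = -62, z = 45 mm in the cabinet), 12.5 mm proud of the front face. They stop the closed door.
- door: Grey steel lift-off door, about 0.18 kg, upright in the stand at the start. Origin: on its hinge axis, level with the panel's lower edge; z up. Panel x -15 to -155, y -5 to +5, z 0 to 150 mm; outer face is +y. Its top edge can be pinched. Open by a right angle, its x axis points along cabinet +x; shut, along cabinet +y. Hung, its origin is 12 mm above the table; it may sag 0.03 rad.
- door_knuckle (a point): Centre of the underside of the lower hinge knuckle (door x 0, y 0, z 20 mm). Two knuckles on the hinge axis, 25 mm outside, 10.4 mm hole, 18 mm high: z 20 to 38 and 110 to 128 mm of the door. Hung, the undersides rest on the lugs. The door shuts counter-clockwise seen from above; it turns easily and stays where left.
- door_knob (a point): Tip of the round knob (16 mm diameter, 17 mm proud) on the door's outer face, at x = -140, y = +22, z = 70 mm of the door.
- door_free_edge (a point): Mid-height point on the door's free vertical edge, in the panel's middle plane, at x = -155, z = 75 mm of the door.
- door_stand: Fixed plywood stand, 120 (x) x 80 (y) mm base 12 mm thick, with two rails up to 32 mm above the table that leave a slot 12 mm wide along its x, slot floor 12 mm above the table. Origin: centre of its underside. At the start the door stands in the slot, its origin 85 mm along the stand's +x.
- tally_counter: Bystander: round white hand tally counter, 52 x 46 x 21 mm, origin at the centre of its underside.
- ink_tin: Bystander: round tin of ink on the table, 66 mm diameter, 72 mm high, origin at the centre of its underside.
- masking_roll: Bystander: flat roll of masking tape, 104 mm diameter, 25 mm high, origin at the centre of its underside.

How it is judged (in metres and radians):
On the way:
1. the door, still held in the fingers and swung open, is all the way down on both hinge pins (z of door in the frame of cabinet between 0.008 and 0.016 m and x of door in the frame of cabinet between -0.0655 and -0.0555 m and y of door in the frame of cabinet between 0.059 and 0.083 m and angle between door's own z axis and vertical below 0.07 rad and contact force between door and the fingers above 0.5 N and angle between the x axis of door and the y axis of cabinet, either way round above 0.5 rad), for 0.1 s.
At the end, for the whole second after the job is handed in: The door hangs fully down on both pins (its origin 8 to 15 mm above the table, within 5 mm of the pin axis front to back and within 12 mm of the nominal axis sideways, tilted less than 0.07 rad), is closed across the cabinet's front to within 0.10 rad, at rest and released (z of door in the frame of cabinet between 0.008 and 0.015 m and x of door in the frame of cabinet between -0.0655 and -0.0555 m and y of door in the frame of cabinet between 0.059 and 0.083 m and angle between door's own z axis and vertical below 0.07 rad and angle between the x axis of door and the y axis of cabinet, either way round below 0.1 rad and y of door_free_edge in the frame of cabinet below -0.05 m and linear speed of door below 0.02 m/s); the robot touches nothing.
It fails at once if the tally counter is moved by more than 3 cm (distance of tally_counter from where it was at the start of the episode above 0.03 m).
It fails at once if the ink tin on the table is moved by more than 3 cm (distance of ink_tin from where it was at the start of the episode above 0.03 m).
It fails at once if the roll of masking tape is moved by more than 3 cm (distance of masking_roll from where it was at the start of the episode above 0.03 m).
It also fails if it takes over 69 s, if anything falls off the work surface, if the arm or the gripper's body presses on something with over 40 N, if the wrist force passes 120 N, or if a joint passes its speed limit or range.

ROBOT

A 6-joint arm with a two-finger parallel gripper is mounted at the origin on a cart in front of the work surface, level with it; the furniture and walls round the work are solid. World frame = base frame: x ahead of the robot, y to its left, z up, the work surface at z = 0. Lengths are in mm, angles in degrees, forces in N, time in s.
With the tool pointing down it reaches from about 350 to 850 mm from the base axis. Payload 8.1 kg.
Tool frame: the origin (TCP) lies between the finger pads; the fingertips stand 22 mm ahead of it and the grasp point (between the pads) lies 3 mm ahead of it (r.nose_length is the z of the fingertips in the tool frame, in mm); z points along the fingers, x is the direction in which the jaws open and shut, and the axes are right-handed (so a half turn about z gives the same grasp; the last joint's range is limited). The gripper opens to 85 mm and grips with 20 to 120 N. Pads are 22 mm wide; open, the fingers measure 114 mm over their backs; the gripper's body (76 mm by 85 mm) begins 54 mm behind the grasp point. The pads swing forward as they close: fully open they stand 13 mm farther back than shut.
Start: joints at [59.393, 7.471, 85.268, -0, 87.261, -4.893], TCP at [260.311, 540.596, 253.292] pointing down, gripper open.
Joint ranges: [-169.43, 169.43], [-51.17, 129.36], [1.28, 143.12], [-76.62, 256.62], [0, 156.53], [-152.29, 152.29]. Speed limits (degrees/s): [136.94, 136.94, 159.86, 180, 180, 180].

INTERFACE

Orientations are given as [roll, pitch, yaw] about the fixed x, y, z axes, in that order (R = Rz(yaw) Ry(pitch) Rx(roll)).
In Python, from bench import r gives the robot as it stands.
- The arm moves only by the shell command python3 -m jog 'ROWS' [FORCE]. ROWS is JSON, a list of rows, each a list of 5 numbers: the shift along the tool's x, y, z in m, then the turn about the tool's z in degrees, then the opening in per cent of the stroke, from 0 (shut) to 100 (fully open). A call has 1 to 8 rows; each row is the pose to reach, as a shift and turn from the pose measured when the call began, along the tool's axes at that moment; what a row does not reach only later rows make up. A row lasts 1/10 s, in which the tool goes at most 50 mm and 8.59 degrees, less where a joint would pass 70% of its speed; a pose out of reach is approached as far as the arm can. A call with a gripper value outside its range is refused whole. The fingers move at their own pace and stop on an object; FORCE is the grip in N (left out, the last holds). Time passes only in rows, so rows that repeat a pose let the fingers close. It gives the time, the measured TCP pose, the force and the opening at its end, in the units of the state.
- r.sense(): the state, without advancing time (a new reading comes with each control period).
- r.snapshot(name): name is "scene" or "top" or "wrist"; returns a dict with "image" (480x640x3 uint8, red, green, blue), "K" (3x3 intrinsics, pixels), "distortion" ([k1, k2, p1, p2, k3] as OpenCV has them; the pictures are not rectified), "T" (4x4, takes a point from camera to world coordinates); the wrist camera has in their place "tool_from_camera" (4x4, takes a point from camera to tool coordinates, whose origin is the TCP and whose axes are the tool frame's). Camera axes: x right, y down, z forward; pixel columns grow to the right and rows downward; lengths in mm; the calibration is good to about 2 mm. A picture is of the moment at which its call begins: read the wrist's pose just before it. There is no depth.
- r.hand_in(): hands the job in, once; it reports no verdict.
Trained networks look in a picture, given as the dict that the camera call returned (one of the last four; its "shot" number tells which), for a name from the list of things; names that differ only in an ending like _2 or _b are one class to them, and where a whole thing is asked for, a point or a joint stands for the part that bears it (a point fixed in the world has none). Each returns a list of dicts, best first, with "conf" (0 to 1); they miss things now and then, are a little off and sometimes report something else, mostly with a low value. They report only what shows in the picture. A call takes as long as a camera call.
- r.search_frame(picture, label): "bbox" ([left, top, right, bottom] in pixels, round what is visible of it).
- r.pinpoint(picture, label): "uv" ([column, row] in pixels: a listed point, or the origin of a listed thing).
The state is a dict: "time": time; "joint_pos": joint angles; "qd": joint speeds; "joint_efforts": joint torques, N m; "tool_pos": TCP position; "tcp_rot": TCP orientation; "ft_force": force on the tool from outside, world axes, zero at the start; "wrist_torque": the same for the moment, N m; "finger_gap": finger opening in mm.
Only numpy, scipy, OpenCV 4.12 (cv2) and the standard library are available. Lean on these libraries where they do the work, as an engineer would, in place of code of your own. Each camera call takes 0.05 s, during which the arm holds its last target. There are 200 camera calls.

## Working session

There is one attempt and no reset: what is moved stays moved. The work goes in short steps, Python scripts to look and compute and a shell command to move; the robot and the scene stay as the last step left them, time stands still between calls to the robot, and variables do not carry over. Pictures are saved under pics/ and viewed, about 8 in all and at most 12, crops included, and the job is handed in when it is done.

```bash
mkdir -p pics; ls
python3 - <<'E'
from bench import r
import cv2,numpy as np
s=r.sense(); print({k:np.round(v,3).tolist() for k,v in s.items()})
names=["cabinet","hinge_nominal","lower_buffer","door","door_knuckle","door_knob","door_free_edge","door_stand","tally_counter","ink_tin","masking_roll"]
for c in("scene","top"):
    p=r.snapshot(c); cv2.imwrite(f"pics/{c}0.png",p["image"][:,:,::-1])
    print(c,p["K"],p["distortion"],p["T"])
    for n in names:
        a=r.search_frame(p,n)[:1]; b=r.pinpoint(p,n)[:2]
        print(n,[(np.round(x["bbox"]).tolist(),round(x["conf"],2)) for x in a],[(np.round(x["uv"],1).tolist(),round(x["conf"],2)) for x in b])
print(r.sense()["time"])
E
```

```text
pics
{'time': 0.0, 'joint_pos': [59.393, 7.517, 85.329, 0.001, 87.262, -4.892], 'qd': [0.006, 0.001, -0.085, 0.054, -0.053, -0.017], 'joint_efforts': [-0.001, -56.94, -50.055, -0.0, 0.015, -0.0], 'tool_pos': [260.038, 540.154, 252.227], 'tcp_rot': [-179.99, 0.108, 64.285], 'ft_force': [-0.093, -1.196, 0.327], 'wrist_torque': [-0.02, -0.056, -0.005], 'finger_gap': 85.042}
scene [[477.70379463   0.         320.68768747]
 [  0.         477.70379463 230.41414778]
 [  0.           0.           1.        ]] [-0.06109196  0.          0.          0.          0.        ] [[ 8.92247926e-01 -1.68059996e-01  4.19105568e-01  2.23123696e+01]
 [-4.50802084e-01 -3.84787127e-01  8.05429294e-01 -7.77253396e+02]
 [ 2.59059834e-02 -9.07576280e-01 -4.19087312e-01  5.42182544e+02]
 [ 0.00000000e+00  0.00000000e+00  0.00000000e+00  1.00000000e+00]]
cabinet [([351.0, 188.0, 426.0, 290.0], 0.81)] [([383.6, 267.5], 0.95)]
hinge_nominal [([354.0, 189.0, 426.0, 288.0], 0.6)] [([347.6, 247.8], 0.81)]
lower_buffer [([356.0, 188.0, 425.0, 287.0], 0.62)] [([376.3, 265.5], 0.58)]
door [([257.0, 178.0, 323.0, 229.0],
[... 1237 characters left out ...]
18.5], 0.96), ([205.2, 192.0], 0.56)]
door [([258.0, 213.0, 288.0, 273.0], 0.7)] [([286.4, 220.4], 0.93), ([340.9, 212.8], 0.42)]
door_knuckle [([259.0, 213.0, 289.0, 274.0], 0.9)] [([442.6, 274.7], 0.69)]
door_knob [([255.0, 212.0, 291.0, 277.0], 0.61)] [([253.3, 266.1], 0.88)]
door_free_edge [([257.0, 211.0, 287.0, 273.0], 0.92)] [([260.5, 273.7], 0.86), ([281.5, 174.4], 0.35)]
door_stand [([254.0, 226.0, 292.0, 274.0], 0.78)] [([274.4, 248.9], 0.77), ([337.3, 211.4], 0.42)]
tally_counter [([435.0, 266.0, 449.0, 280.0], 0.53)] [([441.4, 275.6], 0.53)]
ink_tin [([269.0, 161.0, 295.0, 186.0], 0.98)] [([279.9, 172.7], 0.67)]
masking_roll [] [([204.8, 194.7], 0.72), ([336.3, 212.7], 0.31)]
2.3
```

```bash
cat > h.py <<'E'
import numpy as np,cv2
from scipy.spatial.transform import Rotation as R
def ray(p,uv,T=None):
    T=p["T"] if T is None else T
    n=cv2.undistortPoints(np.array([[uv]],float),np.array(p["K"]),np.array(p["distortion"]))[0,0]
    T=np.array(T); return T[:3,3],T[:3,:3]@np.array([n[0],n[1],1])
def atz(p,uv,z,T=None):
    o,d=ray(p,uv,T); return o+d*(z-o[2])/d[2]
def proj(p,X,T=None):
    T=np.linalg.inv(np.array(p["T"] if T is None else T))
    return cv2.projectPoints(np.atleast_2d(np.array(X,float)),cv2.Rodrigues(T[:3,:3])[0],T[:3,3],np.array(p["K"]),np.array(p["distortion"]))[0][:,0]
def toolT(s):
    T=np.eye(4);T[:3,:3]=R.from_euler('xyz',s["tcp_rot"],degrees=True).as_matrix();T[:3,3]=s["tool_pos"];return T
def wT(s,p): return toolT(s)@np.array(p["tool_from_camera"])
E
python3 - <<'E'
from bench import r
from h import *
p=r.snapshot("top");q=r.snapshot("scene")
g=lambda uv,z:np.round(atz(p,uv,z)[:2],1)
print("cab",g((363.3,199.5),0),"hinge",g((338.1,212.8),32),"buf",g((382.6,218.5),45))
print("door",g((286.4,220.4),12),"free",g((260.5,273.7),87),"knob",g((253.3,266.1),82),"stand",g((274.4,248.9),0))
print("tally",g((441.4,275.6),0),"tin",g((279.9,172.7),0),"roll",g((204.8,194.7),0))
g=lambda uv,z:np.round(atz(q,uv,z)[:2],1)
print("cab",g((383.6,267.5),0),"hinge",g((347.6,247.8),32),"buf",g((376.3,265.5),45))
print("door",g((314.9,229.5),12),"kn",g((315.3,220.5),32),"free",g((256.4,203.1),87),"knob",g((261.1,202.2),82),"stand",g((280.8,233.2),0))
a=cv2.resize(p["image"][150:290,180:460],None,fx=2.8,fy=2.8,interpolation=cv2.INTER_CUBIC)
b=cv2.resize(q["image"][160:370,230:450],None,fx=2.7,fy=2.7,interpolation=cv2.INTER_CUBIC)
cv2.imwrite("pics/top1.png",a[:,:,::-1]);cv2.imwrite("pics/scene1.png",b[:,:,::-1])
E
```

```text
cab [608.8  27.5] hinge [566.7 102.6] buf [550.  -22.5]
door [545.8 250.8] free [396.  314.3] knob [416.3 334.8] stand [463.6 286.1]
tally [ 386.7 -202.1] tin [686.8 272. ] roll [621.5 492.4]
cab [606.3  21.2] hinge [546.8  89.9] buf [548.3 -31.1]
door [541. 253.] kn [547.8 265.3] free [401.2 313.6] knob [418.8 326.8] stand [459.1 291.5]
```

View pics/top1.png

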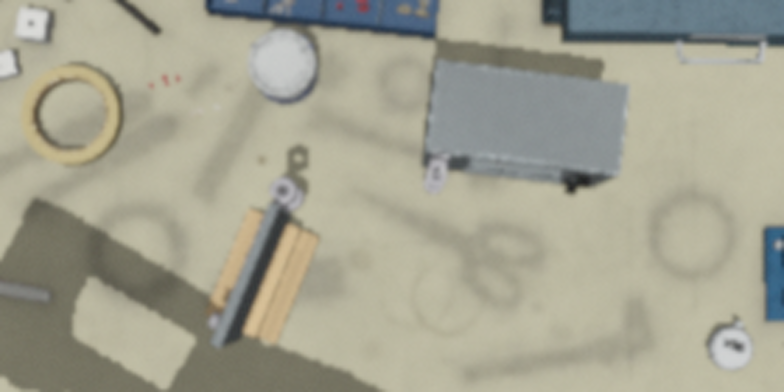

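View pics/scene1.png

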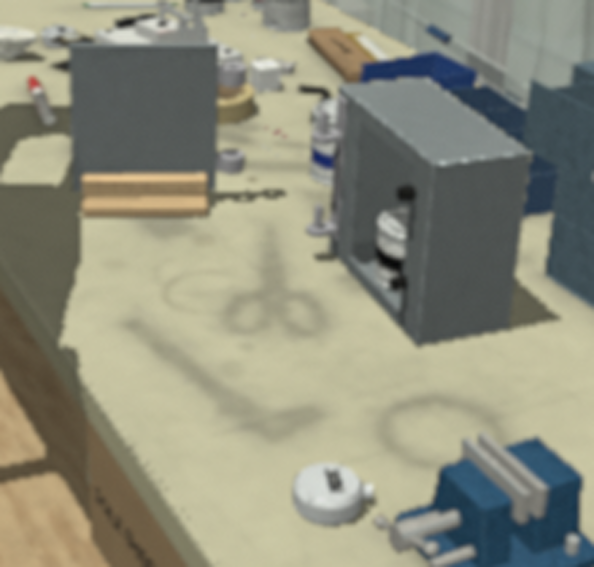

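The top view shows the door at crop (250,260) with its knob at lower left and its knuckles at (285,190). The cabinet is at crop (530,115), with the hinge lugs at (436,170). Next I need the wrist camera geometry and picture.

Run:
```python
from bench import r
from h import *
s=r.sense();p=r.snapshot("wrist")
print(np.round(p["tool_from_camera"],3).tolist(),p["K"][0],p["distortion"])
# target: above hinge nominal region ; cabinet pose candidate
T=toolT(s); print(T.round(3))
for X in ([545,255,300],[555,98,330],[470,285,300]):
    print(X,(T[:3,:3].T@(np.array(X)-T[:3,3])).round(1))
w=wT(s,p); print("cam pos rel in world",w[:3,3].round(), "axis",w[:3,2].round(3))
for X in ([547,252,140],[560,98,144],[463,287,32],[413,337,82],[396,314,162]): print(X,proj(p,[X],w).round())
```

```text
[[1.0, 0.0, 0.001, -0.798], [-0.0, 0.961, 0.275, -69.129], [-0.001, -0.275, 0.961, -119.293], [0.0, 0.0, 0.0, 1.0]] [346.68915386   0.         319.79716442] [-0.0256529  0.         0.         0.         0.       ]
[[ 4.34000e-01  9.01000e-01 -0.00000e+00  2.60323e+02]
 [ 9.01000e-01 -4.34000e-01 -0.00000e+00  5.40588e+02]
 [-0.00000e+00 -0.00000e+00 -1.00000e+00  2.53257e+02]
 [ 0.00000e+00  0.00000e+00  0.00000e+00  1.00000e+00]]
[545, 255, 300] [-133.8  380.4  -46.7]
[555, 98, 330] [-270.9  457.5  -76.7]
[470, 285, 300] [-139.3  299.8  -46.7]
cam pos rel in world [198. 570. 373.] axis [ 0.248 -0.118 -0.961]
[547, 252, 140] [[190. 596.]]
[560, 98, 144] [[ 79. 641.]]
[463, 287, 32] [[207. 443.]]
[413, 337, 82] [[209. 432.]]
[396, 314, 162] [[146. 504.]]
```

```bash
python3 -m jog '[[-0.138,0.354,0.013,0,100],[-0.138,0.354,0.013,0,100],[-0.138,0.354,0.013,0,100],[-0.138,0.354,0.013,0,100],[-0.138,0.354,0.013,0,100],[-0.138,0.354,0.013,0,100],[-0.138,0.354,0.013,0,100],[-0.138,0.354,0.013,0,100]]'; python3 -m jog '[[0,0.001,0,0,100],[0,0.001,0,0,100],[0,0.001,0,0,100]]'
cat > look.py <<'E'
import sys
from bench import r
from h import *
s=r.sense();p=r.snapshot("wrist");w=wT(s,p)
print(s["tool_pos"],s["tcp_rot"],s["time"],s["ft_force"])
np.savez("last.npz",w=w,T=toolT(s),K=p["K"],d=p["distortion"])
cv2.imwrite(f"pics/{sys.argv[1]}.png",p["image"][:,:,::-1])
for n in sys.argv[2:]:
    print(n,[(np.round(x["uv"],1).tolist(),round(x["conf"],2)) for x in r.pinpoint(p,n)[:2]],[(np.round(x["bbox"]).tolist(),round(x["conf"],2)) for x in r.search_frame(p,n)[:1]])
E
python3 look.py w1 door_knuckle door
```

```text
time: 3.25
tool_pos: [521.4, 259.6, 240.3]
tcp_rot: [179.9, 0.0, 64.2]
ft_force: [0.7, 0.9, 1.2]
finger_gap: 85.6
time: 3.55
tool_pos: [521.7, 260.0, 240.3]
tcp_rot: [180.0, 0.0, 64.2]
ft_force: [-0.9, -0.3, -0.2]
finger_gap: 85.6
[521.671487   260.02693816 240.28453529] [1.79979496e+02 3.76448695e-03 6.41916667e+01] 3.55 [-0.93612502 -0.33884913 -0.23772937]
door_knuckle [([324.6, 240.1], 0.69), ([88.6, 352.9], 0.62)] [([305.0, 17.0, 350.0, 298.0], 0.96)]
door [([328.9, 233.7], 0.95)] [([307.0, 14.0, 348.0, 296.0], 0.65)]
```

View pics/w1.png

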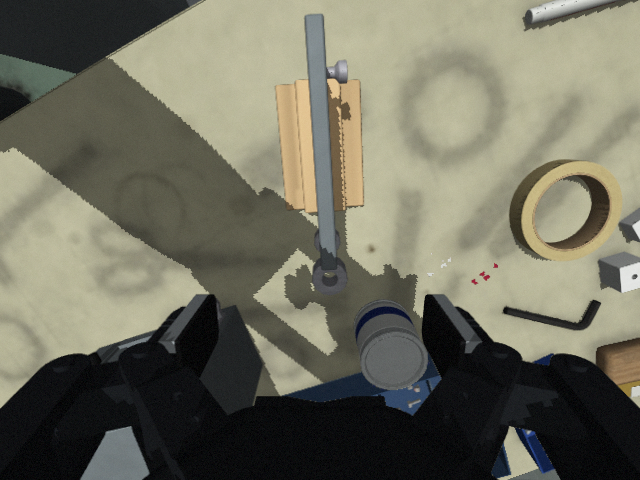

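```bash
python3 - <<'E'
from h import *
z=np.load("last.npz");p=dict(K=z["K"],distortion=z["d"],T=z["w"])
im=cv2.imread("pics/w1.png")
for v in (30,60,120,160,200,240): print(v," ".join("%d"%im[v,u].mean() for u in range(298,345)))
P=lambda uv,h:atz(p,uv,h).round(1)
print("free top",P((315,15),162),"knuckle hole",P((330,274),140), "px scale",P((331,274),140))
print(toolT({"tcp_rot":[180,0,64.19],"tool_pos":[0,0,0]})[:2,:2])
E
python3 - <<'E'
import cv2
im=cv2.imread("pics/w1.png")[225:305,290:370]
cv2.imwrite("pics/w1c.png",cv2.resize(im,None,fx=6,fy=6,interpolation=cv2.INTER_NEAREST))
E
```

```text
30 179 175 174 176 174 176 150 112 113 132 137 139 141 135 136 135 138 139 136 137 137 141 137 136 120 98 127 166 173 175 174 174 175 175 174 176 175 175 177 171 175 176 173 175 174 171 171
60 175 175 174 172 177 174 174 175 152 114 112 129 133 134 130 137 135 133 135 137 137 134 135 132 135 130 108 84 161 176 179 178 179 178 179 178 175 176 177 177 159 152 159 155 154 147 144
120 157 183 190 192 189 190 188 186 190 189 190 189 179 129 108 127 133 131 131 130 132 132 132 133 130 133 128 134 132 117 92 83 89 92 91 92 94 95 94 93 95 136 158 115 153 164 142
160 175 177 141 153 181 187 187 187 189 187 186 185 187 184 184 143 110 119 126 131 131 131 130 130 130 130 132 129 128 131 132 119 102 73 86 92 90 91 92 90 91 92 95 168 160 96 147
200 173 174 175 173 176 140 153 177 186 182 181 183 180 177 178 181 175 178 126 110 118 129 130 128 127 128 125 127 129 130 126 127 125 117 102 76 80 85 91 87 87 90 88 90 85 161 158
240 87 88 85 85 85 88 87 85 83 82 81 86 88 89 86 84 74 79 85 85 88 85 106 122 127 126 129 127 123 125 121 126 121 122 122 120 105 73 74 83 80 72 85 91 91 89 88
free top [403.3 313.9 162. ] knuckle hole [541.3 257.6 140. ] px scale [541.6 258.2 140. ]
[[ 0.43538823  0.9002428 ]
 [ 0.9002428  -0.43538823]]
```

View pics/w1c.png

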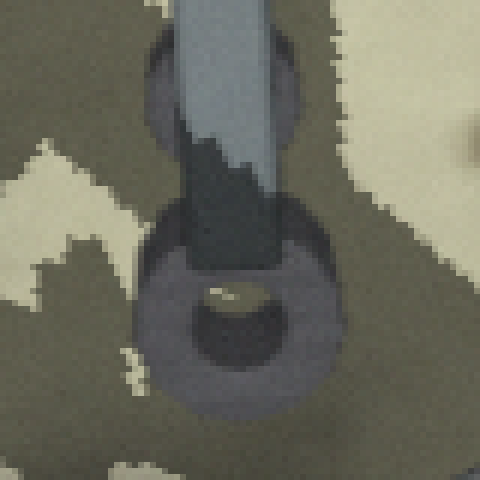

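Run:
```python
from h import *
z=np.load("last.npz");p=dict(K=z["K"],distortion=z["d"],T=z["w"])
for l,r_,v in ((304,323.3,30),(306.3,325.5,60),(311.2,328.8,120),(313.3,331,160),(316.4,333,200),(320,335.3,240)):
    a=atz(p,(l,v),162);b=atz(p,(r_,v),162);c=(a+b)/2
    print(c.round(1),np.linalg.norm(a-b).round(1))
    if v==30:c0=c
d=c-c0;print("yaw",np.degrees(np.arctan2(d[1],d[0])))
k=atz(p,(330,279.2),140);f=atz(p,(314,14.5),162);print(k,f,np.linalg.norm((k-f)[:2]),np.degrees(np.arctan2(*(k-f)[1::-1])))
```

```text
[409.1 310.3 162. ] 9.8
[422.3 305.2 162. ] 10.0
[450.  294.1 162. ] 9.5
[469.6 286.  162. ] 9.9
[490.6 277.6 162. ] 9.5
[512.9 268.8 162. ] 9.1
yaw -21.789669623579805
[544.7531488  255.98980776 140.        ] [402.8723459  313.54304682 162.        ] 153.10956062949987 -22.079688871141418
```

Top-edge fit: the door's yaw is about -21.9° and its knuckle axis is at (544.7, 256.0). The length from free edge to knuckle comes out at 153 mm against 155 mm given, which is good. I'll flip the tool 180° so the wrist camera looks down through the knuckle.

```bash
python3 -m jog '[[0.0016,-0.047,0,65,100],[0.0016,-0.047,0,65,100],[0.0016,-0.047,0,65,100],[0.0016,-0.047,0,65,100],[0.0016,-0.047,0,65,100],[0.0016,-0.047,0,65,100],[0.0016,-0.047,0,65,100],[0.0016,-0.047,0,65,100]]'; python3 -m jog '[[0,0,0,60,100],[0,0,0,60,100],[0,0,0,60,100],[0,0,0,60,100],[0,0,0,60,100],[0,0,0,60,100],[0,0,0,60,100],[0,0,0,60,100]]'
python3 - <<'E'
from bench import r
s=r.sense();print(s["tool_pos"],s["tcp_rot"],s["joint_pos"])
E
```

```text
time: 4.6
tool_pos: [479.6, 282.6, 240.5]
tcp_rot: [180.0, -0.1, -1.0]
ft_force: [-0.5, 0.0, -0.2]
finger_gap: 85.1
time: 5.4
tool_pos: [479.3, 283.1, 240.6]
tcp_rot: [-180.0, -0.0, -61.1]
ft_force: [-0.3, 0.2, -0.8]
finger_gap: 85.3
[479.29935121 283.09140638 240.59590889] [-1.79950854e+02 -4.26380769e-02 -6.11210604e+01] [ 2.53146759e+01  1.07773929e+00  9.33080437e+01 -3.96190120e-02
  8.55625159e+01  8.64387655e+01]
```

```bash
python3 -m jog '[[0,0,0,50.8,100],[0,0,0,50.8,100],[0,0,0,50.8,100],[0,0,0,50.8,100],[0,0,0,50.8,100],[0,0,0,50.8,100],[0,0,0,50.8,100],[0,0,0,50.8,100]]' ; python3 look.py w2 door_knuckle door
python3 - <<'E'
import cv2
im=cv2.imread("pics/w2.png")
cv2.imwrite("pics/w2c.png",cv2.resize(im[:400,200:440],None,fx=1.5,fy=1.5,interpolation=cv2.INTER_CUBIC))
E
```

```text
time: 6.2
tool_pos: [479.2, 283.3, 240.6]
tcp_rot: [-179.9, 0.0, -111.5]
ft_force: [-0.3, -0.2, -0.1]
finger_gap: 85.4
[479.16293028 283.29683584 240.64456802] [-1.79935267e+02  1.44061537e-02 -1.11510009e+02] 6.2 [-0.3215399  -0.21460177 -0.08096343]
door_knuckle [([321.7, 140.9], 0.71)] [([294.0, 122.0, 342.0, 377.0], 0.97)]
door [([320.1, 139.6], 0.61), ([259.2, 4.5], 0.44)] [([295.0, 116.0, 345.0, 376.0], 0.73)]
```

View pics/w2c.png

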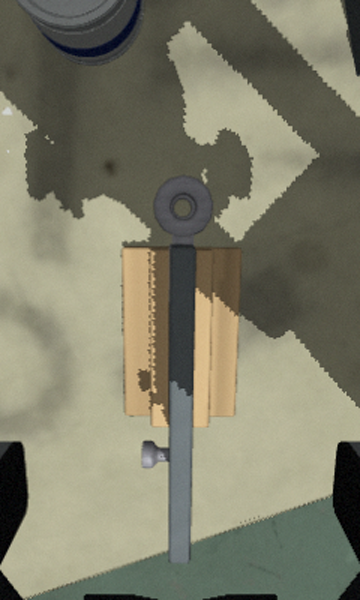

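The flipped view looks straight down through the knuckle, with the ring centred at crop (183,205). The door's top edge runs nearly vertical from crop (183,247) to (179,560), midway between the fingers.

Run:
```python
from h import *
z=np.load("last.npz");p=dict(K=z["K"],distortion=z["d"],T=z["w"]);T=z["T"]
t=lambda X:(T[:3,:3].T@(X-T[:3,3])).round(1)
k=atz(p,(322,136.7),140);print("knuckle",k.round(1),t(k))
a=atz(p,(322,164.7),162);b=atz(p,(319.3,373),162);print(a.round(1),t(a),b.round(1),t(b),np.linalg.norm(a-b))
d=a-b;print(np.degrees(np.arctan2(d[1],d[0])))
```

```text
knuckle [545.6 255.1 140. ] [  2.  -72.  100.7]
[531.3 260.7 162. ] [  1.9 -56.7  78.7] [404.7 312.3 162. ] [ 0.4 80.  78.6] 136.66821941636246
-22.148024348272926
```

```bash
python3 -m jog '[[0.0012,0,0.04,0.6,100],[0.0012,0,0.07,0.6,100],[0.0012,0,0.094,0.6,100],[0.0012,0,0.094,0.6,100],[0.0012,0,0.094,0.6,100]]' ; python3 -m jog '[[0,0,0,0,0],[0,0,0,0,0],[0,0,0,0,0],[0,0,0,0,0],[0,0,0,0,0],[0,0,0,0,0],[0,0,0,0,0],[0,0,0,0,0]]' 80; python3 -m jog '[[0,0,0,0,0],[0,0,0,0,0]]'
```

```text
time: 6.95
tool_pos: [478.9, 281.9, 146.9]
tcp_rot: [-180.0, -0.0, -112.4]
ft_force: [0.9, -0.3, 0.6]
finger_gap: 85.3
time: 7.75
tool_pos: [479.2, 282.1, 147.3]
tcp_rot: [-179.9, 0.0, -112.4]
ft_force: [0.3, 0.8, 4.1]
finger_gap: 9.2
time: 7.95
tool_pos: [479.2, 282.1, 147.3]
tcp_rot: [-179.9, 0.0, -112.4]
ft_force: [-0.0, 0.2, 1.7]
finger_gap: 9.5
```

```bash
python3 -m jog '[[0,0,-0.015,0,0],[0,0,-0.035,0,0],[0,0,-0.045,0,0],[0,0,-0.045,0,0],[0,0,-0.045,0,0]]'
python3 - <<'E'
from bench import r
from h import *
p=r.snapshot("top");q=r.snapshot("scene")
for h in (122,144): print(atz(p,(335.7,211.4),h).round(1))
# scene crop lugs: lower lug (325,257)/2.7, upper pin? (318,228)
for c,h in (((320,228),122),((325,257),32),((318,208),144)): print(atz(q,(230+c[0]/2.7,160+c[1]/2.7),h).round(1))
im=cv2.imread("pics/scene0.png")[170:270,320:440];cv2.imwrite("pics/s2.png",cv2.resize(im,None,fx=5,fy=5,interpolation=cv2.INTER_CUBIC))
s=r.sense();print(s["tool_pos"],s["tcp_rot"])
E
```

```text
time: 8.45
tool_pos: [479.0, 282.0, 192.1]
tcp_rot: [-179.9, 0.0, -112.4]
ft_force: [-0.5, 0.7, -3.3]
finger_gap: 9.0
[562.5 112.7 122. ]
[560.5 113.6 144. ]
[463.2 -51.  122. ]
[533.9  54.6  32. ]
[454.9 -60.4 144. ]
[478.50540367 281.72706498 191.18403887] [ 1.79998878e+02 -6.28613666e-02 -1.12354630e+02]
```

```bash
python3 -m jog '[[0.03,-0.006,0,-3,0],[0.06,-0.012,0,-6.5,0],[0.09,-0.018,0,-10,0],[0.12,-0.024,0,-13.5,0],[0.145,-0.03,0,-17.4,0],[0.161,-0.032,0,-17.4,0],[0.161,-0.032,0,-17.4,0],[0.161,-0.032,0,-17.4,0]]';python3 -m jog '[[0,0,0,0,0],[0,0,0,0,0]]'; python3 look.py w3 hinge_nominal door_knuckle cabinet
```

```text
time: 9.35
tool_pos: [446.6, 120.7, 190.8]
tcp_rot: [179.9, -0.1, -95.0]
ft_force: [0.2, 0.1, -1.5]
finger_gap: 9.0
time: 9.55
tool_pos: [446.5, 121.3, 190.5]
tcp_rot: [179.9, -0.0, -95.0]
ft_force: [0.1, 0.6, -1.9]
finger_gap: 8.7
[446.53230738 121.34127854 190.45242635] [ 1.79899860e+02 -4.72962908e-02 -9.49841247e+01] 9.55 [ 0.08982169  0.58053949 -1.86604391]
hinge_nominal [] [([288.0, 0.0, 639.0, 76.0], 0.85)]
door_knuckle [([320.9, 138.4], 0.8), ([138.5, 215.6], 0.27)] [([287.0, 102.0, 355.0, 402.0], 0.75)]
cabinet [([413.4, 5.5], 0.61), ([138.3, 212.4], 0.4)] [([290.0, 0.0, 640.0, 77.0], 0.6)]
```

View pics/w3.png

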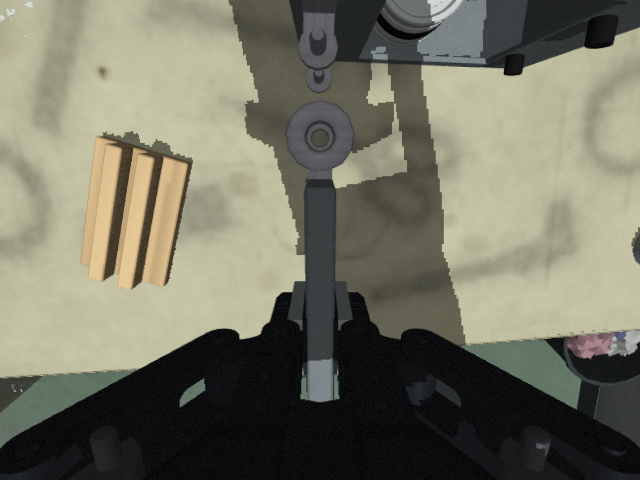

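The wrist view shows the door held, with the knuckle ring at (320,136). Ahead of it are the upper lug and pin at about (318,42) and the lower lug at (318,75). I'll zoom in to measure.

Run:
```python
import cv2
im=cv2.imread("pics/w3.png")[0:170,265:375]
cv2.imwrite("pics/w3c.png",cv2.resize(im,None,fx=3.5,fy=3.5,interpolation=cv2.INTER_NEAREST))
from h import *
z=np.load("last.npz");p=dict(K=z["K"],distortion=z["d"],T=z["w"]);T=z["T"]
print(atz(p,(320,136),184).round(1), atz(p,(318,34),144).round(1), atz(p,(319,48),122).round(1))
```

```text
[517.4 114.3 184. ] [559.8 111.4 144. ] [559.4 111.1 122. ]
```

View pics/w3c.png

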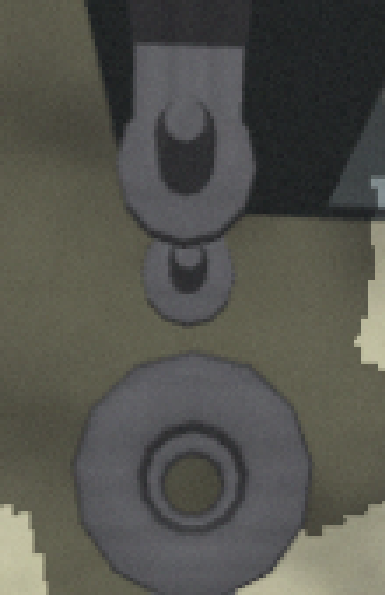

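```bash
python3 -m jog '[[0,-0.01,0,0,0],[0,-0.022,0,0,0],[-0.0006,-0.033,0,0,0],[-0.0006,-0.0424,0,0,0],[-0.0006,-0.0424,0.006,0,0],[-0.0006,-0.0424,0.013,0,0],[-0.0006,-0.0424,0.013,0,0],[-0.0006,-0.0424,0.013,0,0]]'; python3 look.py w4;  python3 - <<'E'
import cv2
im=cv2.imread("pics/w4.png")[90:190,270:370]
cv2.imwrite("pics/w4c.png",cv2.resize(im,None,fx=6,fy=6,interpolation=cv2.INTER_CUBIC))
E
```

```text
time: 10.7
tool_pos: [488.2, 117.7, 177.1]
tcp_rot: [179.9, -0.1, -95.0]
ft_force: [0.8, -0.4, -2.3]
finger_gap: 8.9
[488.18596149 117.71794599 177.10151592] [ 1.79860606e+02 -6.47238108e-02 -9.50025026e+01] 10.7 [ 0.76963566 -0.39860564 -2.28310845]
```

View pics/w4c.png

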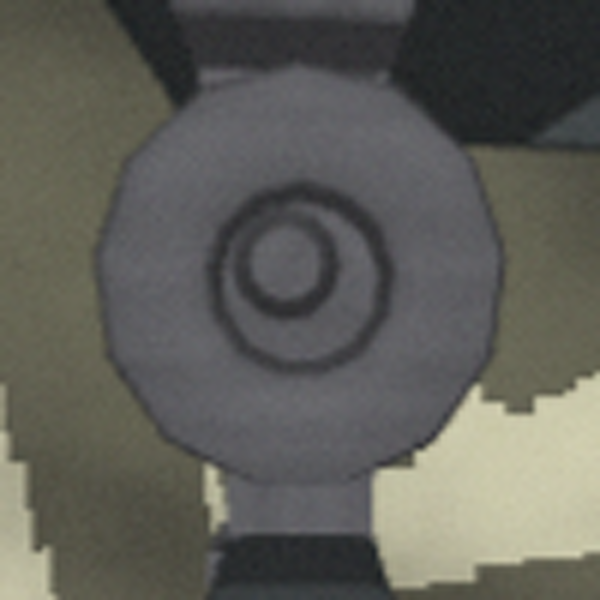

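The pin nose shows inside the knuckle hole, slightly up and to the left: nose at crop (287,263), hole at (302,279). Working out the residual offset.

Run:
```python
from h import *
z=np.load("last.npz");p=dict(K=z["K"],distortion=z["d"],T=z["w"]);T=z["T"]
k=atz(p,(320.3,136.5),169.8);n=atz(p,(317.8,133.8),144);print(k,n,T[:3,:3].T@(n-k), T[:3,:3].T@(n-T[:3,3]))
```

```text
[558.84874481 110.52424543 169.8       ] [560.21348579 111.4183058  144.        ] [-1.03880335 -1.34434285 25.7956487 ] [-4.24951767e-02 -7.23828055e+01  3.29254877e+01]
```

```bash
python3 -m jog '[[-0.001,-0.0013,0,0,0],[-0.001,-0.0013,0,0,0],[-0.001,-0.0013,0.004,0,0],[-0.001,-0.0013,0.008,0,0],[-0.001,-0.0013,0.012,0,0],[-0.001,-0.0013,0.015,0,0],[-0.001,-0.0013,0.015,0,0]]'
```

```text
time: 11.45
tool_pos: [489.3, 118.5, 161.7]
tcp_rot: [179.8, -0.1, -95.0]
ft_force: [0.0, -0.4, -2.0]
finger_gap: 9.6
```

```bash
python3 -m jog '[[0,0,0.003,0,0],[0,0,0.006,0,0],[0,0,0.009,0,0],[0,0,0.012,0,0],[0,0,0.0135,0,0],[0,0,0.0145,0,0]]'; python3 -m jog '[[0,0,0,0,0],[0,0,0.0005,0,0]]'
```

```text
time: 12.05
tool_pos: [489.2, 118.6, 147.4]
tcp_rot: [179.8, -0.1, -95.0]
ft_force: [-4.6, -1.0, 5.9]
finger_gap: 9.1
time: 12.25
tool_pos: [489.5, 118.6, 147.3]
tcp_rot: [179.9, -0.1, -95.0]
ft_force: [-4.2, -0.8, 6.0]
finger_gap: 8.7
```

```bash
python3 -m jog '[[0,0,0.001,0,0],[0,0,0.001,0,0],[0,0,0.001,0,0],[0,0,0.001,0,0]]';  python3 look.py w5;  python3 - <<'E'
import cv2
im=cv2.imread("pics/w5.png")[0:260,220:420]
cv2.imwrite("pics/w5c.png",cv2.resize(im,None,fx=2.3,fy=2.3,interpolation=cv2.INTER_CUBIC))
E
```

```text
time: 12.65
tool_pos: [489.8, 118.7, 147.3]
tcp_rot: [179.9, -0.0, -95.0]
ft_force: [-3.6, -1.2, 6.8]
finger_gap: 9.3
[489.81195129 118.70197189 147.27400429] [ 1.79908043e+02 -4.94399932e-02 -9.50012312e+01] 12.65 [-3.60490851 -1.18332551  6.78564652]
```

View pics/w5c.png

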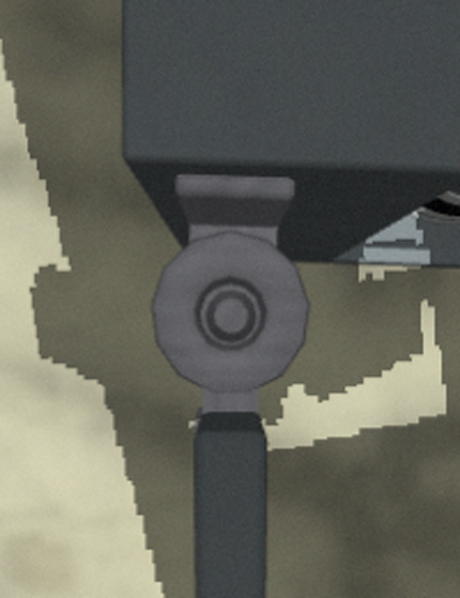

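The door is seated: z stopped at 147.3, the same height as the grasp in the stand, and the pin nose shows through the upper knuckle. The upward force confirms contact. Next I let go and lift.

```bash
python3 -m jog '[[0,0,0,0,40],[0,0,0,0,60],[0,0,0,0,60],[0,0,0,0,60],[0,0,0,0,60]]'; python3 -m jog '[[0,0,-0.03,0,60],[0,0,-0.07,0,60],[0,0,-0.07,0,0],[0,0,-0.07,0,0],[0,0,-0.07,0,0],[0,0,-0.07,0,0]]' 20
python3 - <<'E'
from bench import r
from h import *
s=r.sense();T=toolT(s);print(s["tool_pos"],s["tcp_rot"],s["finger_gap"])
H=np.array([561,112])
for ph in (155,165,175,185,195,205,215,225,235,245,250,255,259,263,266):
    a=np.radians(ph);b=a-np.pi/2
    F=H+115*np.array([np.cos(a),np.sin(a)])+21*np.array([np.cos(b),np.sin(b)])
    print(ph,F.round(0),(T[:3,:3].T@(np.array([*F,165])-T[:3,3])/1000).round(3))
p=r.snapshot("top");cv2.imwrite("pics/t6.png",cv2.resize(p["image"][150:290,250:470],None,fx=3.5,fy=3.5)[:,:,::-1])
print([(x["uv"],x["conf"]) for x in r.pinpoint(p,"door_knuckle")[:1]+r.pinpoint(p,"door_free_edge")[:1]])
E
```

```text
time: 13.2
tool_pos: [489.8, 118.7, 147.1]
tcp_rot: [179.9, -0.1, -95.0]
ft_force: [0.4, -0.1, 0.1]
finger_gap: 51.1
time: 13.8
tool_pos: [489.1, 118.6, 215.6]
tcp_rot: [179.8, -0.1, -95.0]
ft_force: [0.9, -0.6, -0.4]
finger_gap: -0.3
[489.07499687 118.62693727 215.6245494 ] [ 1.79757663e+02 -8.36335345e-02 -9.50014648e+01] -0.2679653802019833
155 [466. 180.] [-0.059  0.028  0.051]
165 [455. 162.] [-0.04   0.037  0.051]
175 [448. 143.] [-0.021  0.043  0.051]
185 [445. 123.] [-0.     0.044  0.051]
195 [444. 103.] [0.02  0.043 0.051]
205 [448.  82.] [0.04  0.038 0.051]
215 [455.  63.] [0.058 0.029 0.051]
225 [465.  46.] [0.075 0.018 0.051]
235 [478.  30.] [0.089 0.003 0.051]
245 [493.  17.] [ 0.101 -0.013  0.051]
250 [502.  11.] [ 0.106 -0.022  0.051]
255 [511.   6.] [ 0.11  -0.032  0.051]
259 [518.   3.] [ 0.112 -0.04   0.051]
263 [526.   0.] [ 0.114 -0.047  0.051]
266 [532.  -1.] [ 0.116 -0.053  0.051]
[([329.9, 271.2], 0.47)]
```

```bash
python3 -m jog '[[-0.03,0.014,0,0,0],[-0.059,0.028,0,0,0],[-0.059,0.028,0.025,0,0],[-0.059,0.028,0.05,0,0],[-0.059,0.028,0.05,0,0]]'; python3 -m jog '[[0.010,0.005,0,0,0],[0.019,0.009,0,0,0],[0.029,0.013,0,0,0],[0.038,0.015,0,0,0],[0.048,0.016,0,0,0],[0.059,0.016,0,0,0],[0.069,0.016,0,0,0],[0.079,0.015,0,0,0]]'
```

```text
time: 14.45
tool_pos: [463.6, 179.4, 162.0]
tcp_rot: [179.4, -0.2, -95.0]
ft_force: [-0.3, -0.1, -0.2]
finger_gap: -0.1
time: 15.25
tool_pos: [441.8, 101.0, 162.6]
tcp_rot: [179.4, -0.2, -95.0]
ft_force: [0.4, 0.2, -0.5]
finger_gap: -0.0
```

```bash
python3 -m jog '[[0.010,-0.002,0,0,0],[0.020,-0.005,0,0,0],[0.030,-0.009,0,0,0],[0.038,-0.014,0,0,0],[0.047,-0.019,0,0,0],[0.055,-0.025,0,0,0],[0.062,-0.032,0,0,0],[0.069,-0.040,0,0,0]]'
python3 - <<'E'
from bench import r
import cv2
from h import *
s=r.sense();T=toolT(s)
p=r.snapshot("top");cv2.imwrite("pics/t7.png",cv2.resize(p["image"][150:290,250:470],None,fx=3.5,fy=3.5)[:,:,::-1])
for n in("door_free_edge","door_knob"):print(n,[(np.round(x["uv"]),x["conf"],atz(p,x["uv"],87).round()) for x in r.pinpoint(p,n)[:2]])
E
```

```text
time: 16.05
tool_pos: [476.3, 28.2, 162.4]
tcp_rot: [179.4, -0.2, -95.0]
ft_force: [0.3, -0.4, -0.6]
finger_gap: 0.1
door_free_edge []
door_knob [(array([205., 195.]), 0.19, array([610., 469.,  87.]))]
```

View pics/t7.png

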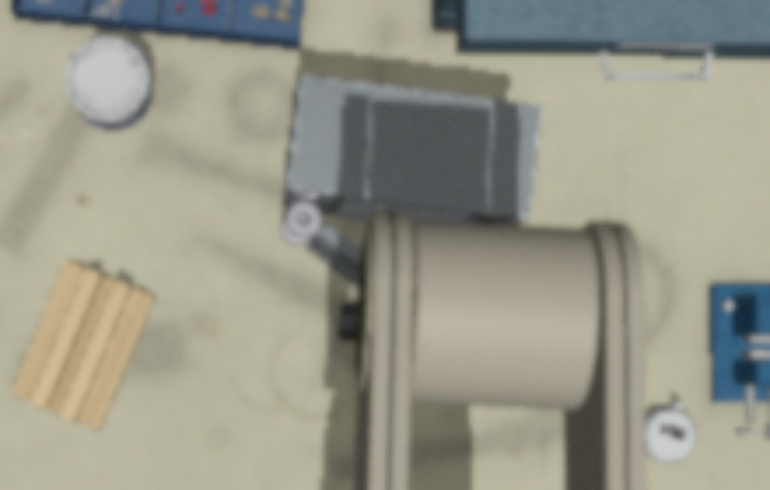

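The door is swinging shut. It now points toward crop (350,265), following the finger.

```bash
python3 -m jog '[[0.006,-0.008,0,0,0],[0.012,-0.016,0,0,0],[0.017,-0.025,0,0,0],[0.021,-0.035,0,0,0],[0.023,-0.043,0,0,0],[0.023,-0.043,0,0,0]]'; python3 -m jog '[[0.001,-0.003,0,0,0],[0.002,-0.006,0,0,0],[0.002,-0.006,0,0,0]]'; python3 -m jog '[[0,-0.002,0,0,0],[0,-0.004,0,0,0],[0,-0.004,0,0,0]]'
```

```text
time: 16.8
tool_pos: [518.0, 1.2, 162.0]
tcp_rot: [179.4, -0.2, -95.1]
ft_force: [0.1, 0.7, -0.5]
finger_gap: 0.0
time: 17.1
tool_pos: [524.0, -1.3, 161.9]
tcp_rot: [179.4, -0.2, -95.1]
ft_force: [0.6, 0.7, 0.1]
finger_gap: -0.0
time: 17.4
tool_pos: [528.1, -1.6, 162.0]
tcp_rot: [179.4, -0.2, -95.0]
ft_force: [-0.1, 0.7, -0.2]
finger_gap: -0.0
```

```bash
python3 -m jog '[[0,-0.002,0,0,0],[0,-0.004,0,0,0],[0,-0.004,0,0,0]]'; python3 -m jog '[[0,-0.002,0,0,0],[0,-0.004,0,0,0],[0,-0.004,0,0,0]]';python3 -m jog '[[0,-0.001,0,0,0],[0,-0.002,0,0,0],[0,-0.002,0,0,0]]'
python3 - <<'E'
from bench import r
import cv2
from h import *
q=r.snapshot("scene");cv2.imwrite("pics/s8.png",cv2.resize(q["image"][160:310,300:480],None,fx=4,fy=4,interpolation=cv2.INTER_CUBIC)[:,:,::-1])
E
```

```text
time: 17.7
tool_pos: [531.3, -1.9, 161.8]
tcp_rot: [179.3, -0.2, -95.0]
ft_force: [-5.7, 0.5, 3.5]
finger_gap: 0.0
time: 18.0
tool_pos: [531.8, -2.0, 161.7]
tcp_rot: [178.8, -0.2, -95.0]
ft_force: [-23.9, 0.2, 17.9]
finger_gap: -0.1
time: 18.3
tool_pos: [531.7, -2.0, 161.6]
tcp_rot: [178.5, -0.3, -95.0]
ft_force: [-14.6, 0.5, 9.6]
finger_gap: -0.0
```

View pics/s8.png

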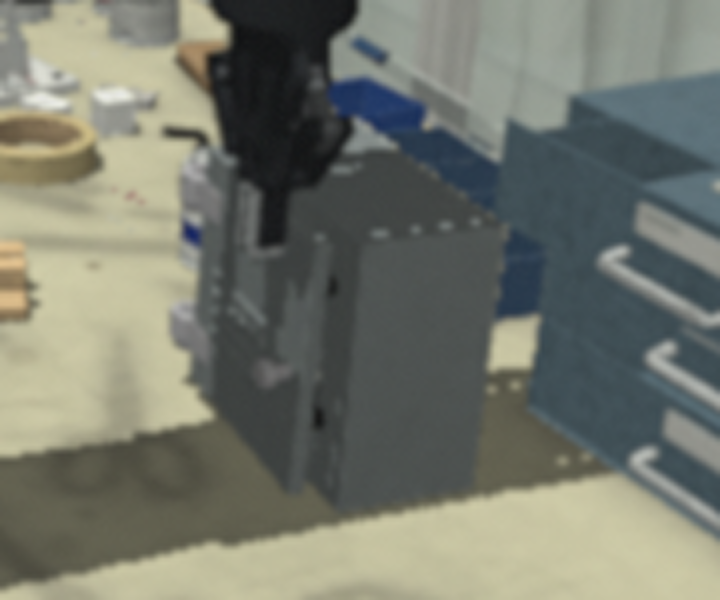

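The door is shut against its buffers: it resisted at about 24 N, and the knob is on the outside at crop (270,372). Backing off now.

```bash
python3 -m jog '[[0,0.015,0,0,0],[0,0.04,0,0,0],[0,0.07,0,0,0],[0,0.1,-0.04,0,0],[0,0.12,-0.08,0,0],[0,0.12,-0.08,0,0],[0,0.12,-0.08,0,0]]'
python3 - <<'E'
from bench import r
import cv2
from h import *
print(r.sense()["ft_force"])
q=r.snapshot("scene");a=cv2.resize(q["image"][160:310,300:450],None,fx=2.6,fy=2.6,interpolation=cv2.INTER_CUBIC)
p=r.snapshot("top");b=cv2.resize(p["image"][160:260,310:410],None,fx=3.9,fy=3.9,interpolation=cv2.INTER_CUBIC)
cv2.imwrite("pics/f9.png",np.hstack([a,b])[:,:,::-1])
for n,z in(("door_free_edge",87),("door_knob",82),("lower_buffer",45),("door_knuckle",32)):
  for c,m in(("top",p),("scene",q)):print(c,n,[(np.round(x["uv"]).tolist(),round(x["conf"],2),atz(m,x["uv"],z).round().tolist()) for x in r.pinpoint(m,n)[:1]])
for n in("tally_counter","ink_tin","masking_roll"):print(n,[(x["bbox"],atz(p,x["uv"],0).round()) for x in r.search_frame(p,n)[:1] for y in [0] if "uv" in x],[(x["conf"],atz(p,x["uv"],0).round()) for x in r.pinpoint(p,n)[:1]])
E
```

```text
time: 19.05
tool_pos: [415.2, 8.7, 246.5]
tcp_rot: [178.7, -0.3, -95.0]
ft_force: [1.3, -0.7, -0.1]
finger_gap: -0.1
[ 1.27675151 -0.71503873 -0.13183569]
top door_free_edge [([394.0, 222.0], 0.56, [539.0, -46.0, 87.0])]
scene door_free_edge [([357.0, 223.0], 0.71, [576.0, 103.0, 87.0])]
top door_knob [([385.0, 227.0], 0.71, [524.0, -24.0, 82.0])]
scene door_knob [([363.0, 256.0], 0.93, [506.0, -39.0, 82.0])]
top lower_buffer [([383.0, 221.0], 0.86, [544.0, -24.0, 45.0])]
scene lower_buffer [([377.0, 264.0], 0.79, [554.0, -25.0, 45.0])]
top door_knuckle [([272.0, 248.0], 0.45, [467.0, 291.0, 32.0])]
scene door_knuckle [([347.0, 243.0], 0.7, [559.0, 113.0, 32.0])]
tally_counter [] []
ink_tin [] [(0.72, array([552., -30.,   0.]))]
masking_roll [] [(0.84, array([622., 487.,   0.]))]
```

View pics/f9.png

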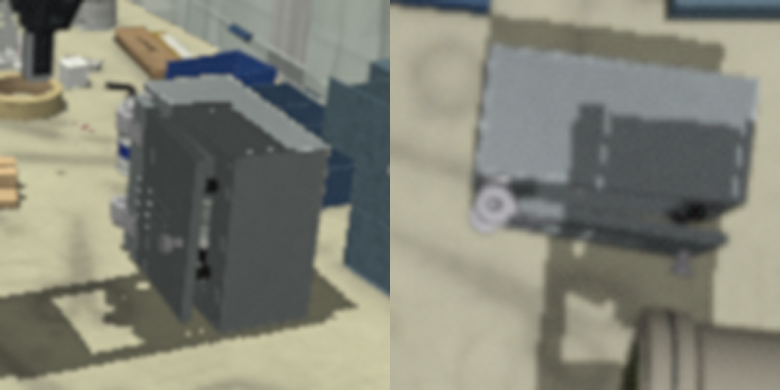

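The door bounced open slightly on retreat: the gap in the scene view is about 13 px, against 9 px when it was pressed. I'll press again gently and retreat slowly.

```bash
python3 -m jog '[[0.006,-0.02,0.04,0,0],[0.012,-0.05,0.084,0,0],[0.012,-0.08,0.084,0,0],[0.012,-0.095,0.084,0,0],[0.012,-0.1,0.084,0,0],[0.012,-0.104,0.084,0,0],[0.012,-0.104,0.084,0,0]]'; python3 -m jog '[[0,-0.002,0,0,0],[0,-0.003,0,0,0],[0,-0.005,0,0,0],[0,-0.006,0,0,0],[0,-0.007,0,0,0],[0,-0.008,0,0,0]]'
```

```text
time: 20.55
tool_pos: [514.6, -12.5, 158.5]
tcp_rot: [178.5, -0.3, -95.0]
ft_force: [-0.7, -0.0, 0.7]
finger_gap: -0.2
time: 21.15
tool_pos: [522.6, -13.2, 158.3]
tcp_rot: [178.5, -0.3, -95.0]
ft_force: [-0.3, 1.4, -0.5]
finger_gap: 0.0
```

```bash
python3 -m jog '[[0,-0.001,0,0,0],[0,-0.002,0,0,0],[0,-0.003,0,0,0],[0,-0.004,0,0,0],[0,-0.005,0,0,0],[0,-0.005,0,0,0]]';python3 -m jog '[[0,-0.001,0,0,0],[0,-0.002,0,0,0],[0,-0.002,0,0,0],[0,-0.002,0,0,0]]'
```

```text
time: 21.75
tool_pos: [527.7, -13.6, 158.1]
tcp_rot: [178.5, -0.3, -95.0]
ft_force: [-0.7, -0.8, 0.1]
finger_gap: 0.0
time: 22.15
tool_pos: [529.6, -13.8, 158.0]
tcp_rot: [178.5, -0.3, -95.0]
ft_force: [-2.0, 0.1, 0.8]
finger_gap: 0.0
```

```bash
python3 -m jog '[[0,-0.0005,0,0,0],[0,-0.001,0,0,0],[0,-0.001,0,0,0],[0,-0.001,0,0,0]]'; python3 -m jog '[[0,0.0005,0,0,0],[0,0.001,0,0,0],[0,0.0015,0,0,0],[0,0.002,0,0,0],[0,0.003,0,0,0],[0,0.005,0,0,0],[0,0.01,0,0,0],[0,0.02,0,0,0]]';python3 -m jog '[[0,0.03,0,0,0],[0,0.06,0,0,0],[0,0.09,0,0,0],[0,0.11,-0.03,0,0],[0,0.11,-0.08,0,0],[0,0.11,-0.08,0,0]]'
python3 - <<'E'
from bench import r
import cv2
from h import *
q=r.snapshot("scene");a=cv2.resize(q["image"][160:310,300:450],None,fx=2.6,fy=2.6,interpolation=cv2.INTER_CUBIC)
p=r.snapshot("top");b=cv2.resize(p["image"][160:260,310:410],None,fx=3.9,fy=3.9,interpolation=cv2.INTER_CUBIC)
cv2.imwrite("pics/f10.png",np.hstack([a,b])[:,:,::-1])
H=np.array([560.5,111.8]) # predicted top free corner outer/mid for each door angle, cabinet yaw -7
for yaw in (80,82,84,86):
    a=np.radians(yaw);F=H-155*np.array([np.cos(a),np.sin(a)]);
    print(yaw,((proj(p,[[*F,162]])[0]-[310,160])*3.9+[390,0]).round(),((proj(q,[[*F,162],[*F,12]])-[300,160])*2.6).round().tolist())
for c,m,o,f,x in(("top",p,(310,160),3.9,390),("sc",q,(300,160),2.6,0)): print(c,((proj(m,[[*H,140]])[0]-o)*f+[x,0]).round())
for n in("tally_counter","ink_tin","masking_roll"):print(n,[(round(x["conf"],2),atz(p,x["uv"],0).round()) for x in r.pinpoint(p,n)[:2]])
E
```

```text
time: 22.55
tool_pos: [529.9, -13.9, 158.0]
tcp_rot: [178.4, -0.3, -95.0]
ft_force: [-6.5, -0.0, 3.8]
finger_gap: -0.2
time: 23.35
tool_pos: [509.7, -12.1, 158.5]
tcp_rot: [178.4, -0.3, -95.0]
ft_force: [-0.4, -0.8, 0.9]
finger_gap: 0.3
time: 23.95
tool_pos: [404.5, -2.5, 248.2]
tcp_rot: [179.0, -0.3, -95.0]
ft_force: [1.9, 0.3, 0.7]
finger_gap: 0.3
80 [727. 240.] [[201.0, 152.0], [187.0, 318.0]]
82 [728. 232.] [[207.0, 151.0], [193.0, 317.0]]
84 [729. 224.] [[213.0, 151.0], [199.0, 316.0]]
86 [730. 216.] [[219.0, 150.0], [204.0, 315.0]]
top [493. 201.]
sc [131. 108.]
tally_counter [(0.39, array([617., 483.,   0.]))]
ink_tin [(0.98, array([678., 266.,   0.]))]
masking_roll [(0.77, array([627., 488.,   0.]))]
```

Run:
```python
from bench import r
from h import *
q=r.snapshot("scene")["image"];p=r.snapshot("top")["image"]
g=lambda im:im.mean(2).round().astype(int)
f9=cv2.imread("pics/f9.png");s8=cv2.imread("pics/s8.png")
G=g(q)
old9=g(cv2.resize(f9[:,:390],(150,150),interpolation=cv2.INTER_AREA)); old8=g(cv2.resize(s8,(180,150),interpolation=cv2.INTER_AREA))
print("u 360..394")
for v in (240,245,250,262,275):
    print(v,"now",G[v,360:394].tolist());print("    f9",old9[v-160,60:94].tolist());print("    s8",old8[v-160,60:94].tolist())
t9=g(cv2.resize(f9[:,390:],(100,100),interpolation=cv2.INTER_AREA));P=g(p)
for u in (380,388,392):
    print(u,"v200-230 now",P[200:230,u].tolist());print("    f9",t9[40:70,u-310].tolist())
```

```text
u 360..394
240 now [77, 67, 62, 63, 66, 67, 66, 65, 63, 64, 65, 65, 63, 63, 61, 68, 76, 80, 81, 81, 80, 70, 63, 61, 62, 63, 64, 65, 69, 78, 82, 82, 81, 82]
    f9 [62, 60, 62, 65, 64, 63, 62, 62, 63, 63, 62, 61, 61, 66, 75, 80, 81, 85, 93, 97, 90, 75, 64, 61, 63, 63, 63, 64, 69, 77, 81, 81, 81, 81]
    s8 [92, 88, 81, 84, 95, 100, 86, 68, 63, 64, 71, 82, 87, 88, 86, 86, 86, 83, 81, 80, 74, 67, 64, 64, 63, 63, 64, 64, 69, 78, 82, 82, 82, 82]
245 now [72, 66, 64, 63, 66, 66, 66, 63, 64, 64, 63, 65, 63, 63, 64, 70, 78, 81, 82, 81, 76, 68, 63, 63, 63, 62, 63, 67, 74, 80, 82, 82, 82, 82]
    f9 [63, 62, 64, 67, 64, 63, 64, 63, 62, 62, 62, 62, 65, 74, 80, 81, 80, 83, 89, 90, 79, 68, 63, 62, 62, 62, 63, 66, 75, 80, 81, 82, 82, 82]
    s8 [67, 66, 64, 64, 68, 73, 69, 65, 70, 81, 87, 88, 87, 87, 87, 90, 90, 85, 83, 79, 71, 65, 62, 63, 63, 63, 63, 67, 75, 81, 82, 83, 83, 83]
250 now [78, 67, 65, 73, 81, 88, 90, 83, 74, 70, 72, 70, 66, 63, 67, 76, 80, 81, 85, 87, 75, 65, 63, 63, 64, 63, 64, 68, 77, 80, 80, 81, 80, 80]
    f9 [66, 72, 79, 84, 82, 74, 69, 67, 68, 67, 63, 62, 67, 76, 80, 82, 93, 1
[... 1204 characters left out ...]
07, 109, 108, 108]
    f9 [84, 85, 84, 85, 86, 82, 82, 85, 84, 80, 79, 81, 83, 76, 71, 73, 78, 83, 83, 78, 69, 57, 54, 53, 59, 77, 97, 104, 107, 106]
388 v200-230 now [85, 84, 84, 83, 84, 85, 86, 84, 84, 83, 75, 58, 38, 21, 21, 36, 65, 78, 81, 76, 65, 55, 59, 74, 94, 103, 106, 105, 103, 105]
    f9 [85, 83, 84, 84, 82, 83, 85, 84, 84, 83, 76, 59, 40, 24, 19, 28, 45, 70, 83, 83, 81, 73, 62, 55, 60, 78, 97, 104, 103, 103]
392 v200-230 now [87, 85, 84, 85, 85, 85, 85, 84, 84, 83, 82, 68, 55, 52, 52, 58, 64, 77, 83, 80, 70, 65, 76, 96, 105, 107, 106, 106, 106, 107]
    f9 [84, 85, 84, 85, 84, 84, 85, 85, 86, 85, 82, 68, 54, 51, 57, 64, 78, 92, 94, 89, 83, 81, 71, 69, 86, 102, 108, 109, 111, 119]
```

```bash
python3 -c "
from bench import r
s=r.sense();print(s['time'],s['ft_force'],s['qd']);print(r.hand_in())"
```

```text
24.3 [ 0.06412635 -0.723373   -0.21281495] [ 0.0721822   0.1772978  -0.40076403 -0.1175911  -0.09106813  0.07598554]
the job is handed in; nothing more can be done
None
```

The door is back on its hinge pins and closed, and I handed the job in at 24.3 s of the 69 s allowed; no verdict was reported.

- **Hanging:** I pinched the top edge and lined the knuckle up by looking down through its hole at the pin. Then I lowered it until it stopped at the height expected for fully down (TCP z 147.3 mm, about 7 N upward), still gripped. The pin nose showed through the upper knuckle.
- **Closing:** I let go and pushed the door shut with the closed fingers. It bounced open about 2° after the first push (24 N). I pressed it again gently (6.5 N) and backed off slowly.
- **Last checks:** Pixel profiles put the free edge within about half a pixel of where it was when pressed on the buffers. I could not view a final picture because the 12-picture limit was reached.
- **Bystanders:** The ink tin and masking roll measured within about 1 cm of their starting positions, which is detector noise. In the last picture the detector did not find the tally counter; its one low-confidence hit was on the masking roll. The counter looked unmoved mid-swing, and the robot stayed well away from it.

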